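# Click a speed selector round to the pinned speed and confirm it

### The arm

A 6-joint arm with a two-finger parallel gripper is mounted at the origin on a cart in front of the work surface, level with it; the furniture and walls round the work are solid. World frame = base frame: x ahead of the robot, y to its left, z up, the work surface at z = 0. Lengths are in m, angles in rad, forces in N, time in s.
With the tool pointing down it reaches from about 0.3 to 0.95 m from the base axis. Payload 3.1 kg.
Tool frame: the origin (TCP) lies at the very end of the fingers, on their centre line; the grasp point (between the pads) lies 19 mm behind it; x points along the fingers, y is the direction in which the jaws open and shut, and the axes are right-handed (so a half turn about x gives the same grasp; the last joint's range is limited). The gripper opens to 85 mm and grips with 20 to 120 N. Pads are 22 mm wide; open, the fingers measure 114 mm over their backs; the gripper's body (76 mm by 85 mm) begins 54 mm behind the grasp point. The pads swing forward as they close: fully open they stand 13 mm farther back than shut.
Start: joints at [-1.217, 0.308, 1.634, -0, 1.2, -0.07], TCP at [0.257, -0.57, 0.231] pointing down, gripper open.
Joint ranges: [-3.06, 3.06], [-0.79, 1.96], [0.05, 2.63], [-1.19, 4.34], [0.05, 2.64], [-2.94, 2.94]. Speed limits (rad/s): [2.79, 2.79, 3.14, 3.14, 3.14, 3.14].

### API

Orientations are given as [roll, pitch, yaw] about the fixed x, y, z axes, in that order (R = Rz(yaw) Ry(pitch) Rx(roll)).
In Python, from plant import sense, snapshot, job_done gives the robot as it stands.
- The arm moves only by the tool move_arm, never from a script. Its argument "steps" is a list that holds one entry, the list of rows, each a list of 7 numbers: the opening, from 0 (shut) to 1 (fully open), then the shift along the tool's x, y, z in mm, then the turn, a rotation vector about the tool's x, y, z in degrees. In form: [[[jaw, dx, dy, dz, wx, wy, wz], ...]]. A call has 1 to 20 rows; each row is the pose to reach, as a shift and turn from the pose measured when the call began, along the tool's axes at that moment; what a row does not reach only later rows make up. A row lasts 1/12 s, in which the tool goes at most 41.7 mm and 7.16 degrees, less where a joint would pass 70% of its speed; a pose out of reach is approached as far as the arm can. A call with a gripper value outside its range is refused whole. The fingers move at their own pace and stop on an object; the grip force is fixed at half the most. Time passes only in rows, so rows that repeat a pose let the fingers close. It gives the time, the measured TCP pose, the force and the opening at its end, in the units of the state.
- sense(): the state, without advancing time (a new reading comes with each control period).
- snapshot(name): name is "scene" or "top" or "wrist"; returns a dict with "img" (384x512x3 uint8, red, green, blue), "camera_matrix" (3x3 intrinsics, pixels), "D" ([k1, k2, p1, p2, k3] as OpenCV has them; the pictures are not rectified), "rvec" (rotation vector, rad) and "tvec" (3), from world to camera coordinates, as OpenCV has them. Camera axes: x right, y down, z forward; pixel columns grow to the right and rows downward; lengths in m; the calibration is good to about 2 mm. A picture is of the moment at which its call begins. There is no depth.
- job_done(): hands the job in, once; it reports no verdict.
The state is a dict: "clock": time; "q": joint angles; "dq": joint speeds; "joint_efforts": joint torques, N m; "ee_pos": TCP position; "tcp_rot": TCP orientation; "ft_force": force on the tool from outside, world axes, zero at the start; "wrist_torque": the same for the moment, N m; "finger_gap": opening from 0.0 (shut) to 1.0 (fully open).
Only numpy, scipy, OpenCV 4.12 (cv2) and the standard library are available. Lean on these libraries where they do the work, as an engineer would, in place of code of your own. Each camera call takes 0.05 s, during which the arm holds its last target. There are 200 camera calls.

### The job

On the lathe's speed control box, nudge the selector clockwise (seen from above) with a fingertip, click by click, until it rests in the position whose hole carries the standing steel pin; do not run on past the pin. Only then press the round push button on the box fully down and let it spring back. Push the selector's fin gently from one side only, never pinch it between the fingers, and leave the wooden blocks and the abrasive roll beside the box alone.

Things in the scene. Friction and masses are not known exactly. Their poses are not given: they have to be found in the camera images.
- control_box: fixed grey metal box with aluminium top plate, 216 x 172 x 45 mm, on the bench. Origin: centre of its underside; x points from the push-button side to the selector side, z up; top plate 45 mm above the origin. The selector's vertical axis stands at x = +18 mm, y = 0. The six selector positions lie at +75, +45, +15, -15, -45, -75 degrees from the box's x axis.
- selector (a joint): angle of the selector (rad), growing clockwise from above: 0 at position 0 (+75 degrees), 0.524 more at each position, 2.618 at position 5; stops 0.12 beyond the ends. A spring detent holds each position; 2 to 4 N on the fin brings it over the hump midway, then it springs on by itself to the middle of the next. Starts at position 0 or 1, rarely balanced on the hump between them.
- selector_axis (a point): point on the selector's vertical axis, at the upper face of its round black dial (108 mm wide, upper face 12 mm above the top plate). Its x axis turns with the selector and points where the selector points, z up; the pin therefore lies at negative y in this frame until the selector has reached it.
- selector_mark (a point): the point at which the selector points now (black nose and white line), on the ring of six holes, 68 mm from the axis, level with the top plate. The holes, one per position, are 30 degrees apart; five carry flat steel plugs, 11 mm wide and 2.5 mm high, one the standing pin.
- fin_top (a point): middle of the top edge of the selector's upright grip fin, 40 mm from the axis and 46 mm above the top plate. The fin is a radial aluminium plate 10 mm thick, from 16 to 52 mm from the axis, standing on the dial, 34 mm high. Its side on the anticlockwise side (fin_behind) is the one to push; the clockwise side is fin_ahead.
- speed_pin: steel pin 10 mm thick (foot 13 mm) standing 20 mm high, fixed in the hole of the wanted speed, one of positions 2 to 5; origin at its foot, on the top plate.
- set_button (a joint): travel of the push button (m): 0 up, 0.006 fully down; sprung, 1.5 N to start and 5 N fully down.
- set_button_top (a point): centre of the upper face of the round black push button, 28 mm wide, in a steel collar 44 mm wide; it lies at x = -76 mm, y = 0 on the box, 22 mm above the top plate (10 mm above the collar).
- block_23: loose tapered wooden block 28 x 51 x 64 mm standing on the bench left of the box; origin at its underside. To be left alone.
- block_24: loose tapered wooden block 28 x 50 x 64 mm standing on the bench right of the box; origin at its underside. To be left alone.
- abrasive_roll: loose dark roll of abrasive, 69 mm wide, 50 mm high, on the bench behind the selector end of the box; origin at its underside. To be left alone.

How it is judged:
By the outcome, as a careful person would: the job done as asked, in the order asked, and still so for the second after the job is handed in, with the robot touching nothing.
It also fails if it takes over 58 s, if anything falls off the work surface, if the arm or the gripper's body presses on something with over 40 N, if the wrist force passes 120 N, or if a joint passes its speed limit or range.

## Working session

There is one attempt and no reset: what is moved stays moved. The work goes in short steps, Python scripts to look and compute and a tool call to move; the robot and the scene stay as the last step left them, time stands still between calls to the robot, and variables do not carry over. Pictures are saved under pics/ and viewed, about 8 in all and at most 12, crops included, and the job is handed in when it is done.

Besides the shell and the picture viewer there is one more tool, called after "Request:" as name([rows], argument=value, ...), one row to a line, values as JSON. move_arm: Moves the arm, as the interface text tells. Its arguments: {"type":"object","properties":{"steps":{"type":"array","items":{"type":"array","items":{"type":"array","items":{"type":"number"}}}}},"required":["steps"]}

```bash
mkdir -p pics; ls
python3 - <<'E'
from plant import sense,snapshot
import cv2,pickle
s=sense();print({k:s[k] for k in('clock','ee_pos','tcp_rot','finger_gap')})
d={n:snapshot(n) for n in('scene','top')}
pickle.dump(d,open('s0.pkl','wb'))
for n in d: cv2.imwrite(f'pics/{n}0.png',d[n]['img'][:,:,::-1])
E
```

```text
pics
{'clock': 0.0, 'ee_pos': array([ 0.25670472, -0.56893865,  0.23004962]), 'tcp_rot': array([-1.64525347,  1.56849644,  1.92014381]), 'finger_gap': 0.9997095824545021}
```

View pics/top0.png

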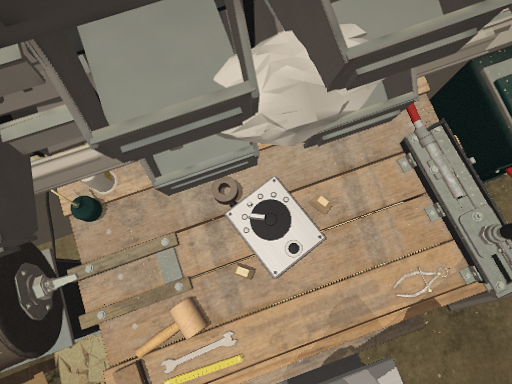

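View pics/scene0.png

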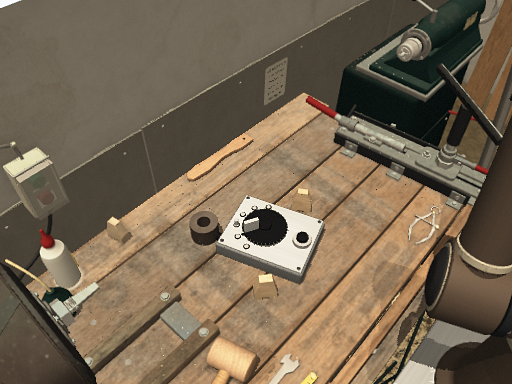

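Both views show the box: in the top view its corners are around (275,178), (326,238), (275,277) and (227,214), with the button at (293,248). I'll enlarge both.

Run:
```python
import cv2,pickle,numpy as np
d=pickle.load(open('s0.pkl','rb'))
a=d['top']['img'][168:288,208:338];b=d['scene']['img'][180:300,190:330]
for n,c in(('a',a),('b',b)):
  cv2.imwrite(f'pics/crop_{n}.png',cv2.resize(c,None,fx=5,fy=5,interpolation=cv2.INTER_CUBIC)[:,:,::-1])
for n in d: 
  R=cv2.Rodrigues(d[n]['rvec'])[0];print(n,-R.T@d[n]['tvec'].ravel(),d[n]['camera_matrix'][0,0])
```

```text
scene [0.16401011 0.5086508  0.86570342] 437.36193798391
top [0.44944252 0.08099665 1.06913398] 396.401314854228
```

View pics/crop_a.png

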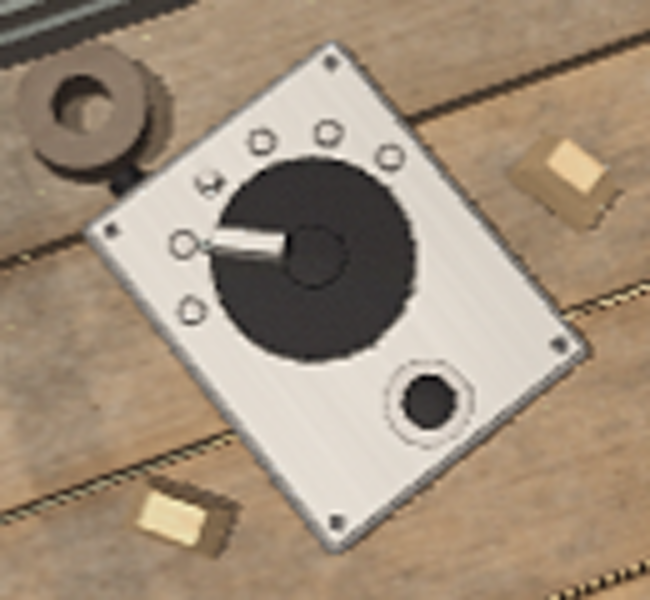

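View pics/crop_b.png

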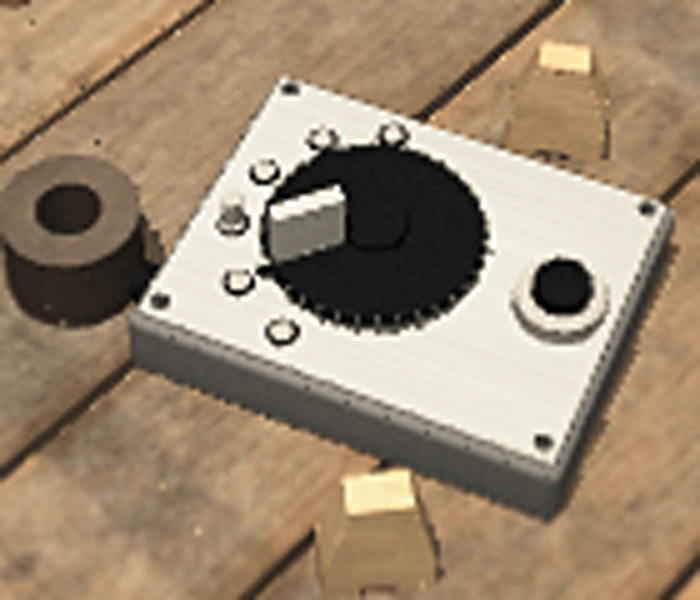

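The crops agree. In the top crop the plugs lie at (190,310), (183,243), (262,142), (328,133) and (390,157). The pin is at (208,182), which is position 2, and the selector points near position 1. The button is at (429,402). Next I'll fit the box pose from both views.

```bash
cat > h.py <<'E'
import numpy as np,cv2,pickle
from scipy.optimize import least_squares
from scipy.spatial.transform import Rotation as Ro
def proj(s,P): return cv2.projectPoints(np.atleast_2d(P).astype(float),s['rvec'],s['tvec'],s['camera_matrix'],s['D'])[0][:,0]
def hole(i,z=.0475,r=.068): a=np.radians(75-30*i);return [.018+r*np.cos(a),r*np.sin(a),z]
def w(p,P): c,s=np.cos(p[2]),np.sin(p[2]);P=np.atleast_2d(P);return np.c_[p[0]+c*P[:,0]-s*P[:,1],p[1]+s*P[:,0]+c*P[:,1],P[:,2]+(p[3] if len(p)>3 else 0)]
E
python3 - <<'E'
from h import *
d=pickle.load(open('s0.pkl','rb'))
L=np.array([hole(0),hole(1),hole(3),hole(4),hole(5),[-.076,0,.067]])
T=(np.array([[190,310],[183,243],[262,142],[328,133],[390,157],[429,402]])+.5)/5-.5+[208,168]
S=(np.array([[282,331],[239,281],[264,171],[322,139],[393,134],[562,286]])+.5)/5-.5+[190,180]
f=lambda p:np.r_[proj(d['top'],w(p,L))-T,proj(d['scene'],w(p,L))-S].ravel()
best=min((least_squares(f,[.5,.0,y]) for y in np.arange(-3,3.2,.7)),key=lambda r:r.cost)
p=best.x;print(p,np.degrees(p[2]));print(best.fun.reshape(-1,2).round(1).tolist())
# selector angle from fin top edge ends (top crop: 213,238 -> 285,240 ; scene 270,210 -> 340,188)
for n,o,sc in(('top',(208,168),((215,237),(286,240))),('scene',(190,180),((270,211),(342,189)))):
  q=(np.array(sc)+.5)/5-.5+o
  for a in np.arange(80,10,-5):
    t=np.radians(a);P=[[.018+r*np.cos(t),r*np.sin(t),.091] for r in(.052,.016)]
    print(n,a,(proj(d[n],w(p,P))-q).round(1).tolist()) if 30<=a<=60 else 0
print('axis',w(p,[.018,0,.057]),'btn',w(p,[-.076,0,.067]),'pin px',(proj(d['top'],w(p,hole(2,.045)))-[208,168])*5,(proj(d['scene'],w(p,hole(2,.045)))-[190,180])*5)
np.save('p.npy',p)
E
```

```text
[0.5568337  0.00898792 0.31124377] 17.832954597312348
[[0.2, 0.1], [-0.0, 0.1], [0.1, -0.1], [0.2, 0.0], [0.2, 0.2], [-0.1, 0.2], [-0.3, 0.1], [-0.3, 0.1], [-0.1, 0.1], [0.1, 0.1], [0.0, 0.1], [0.0, -0.7]]
top 60 [[-0.9, 5.0], [-0.7, 2.5]]
top 55 [[-1.0, 3.2], [-0.8, 2.0]]
top 50 [[-1.0, 1.4], [-0.8, 1.4]]
top 45 [[-0.9, -0.4], [-0.7, 0.9]]
top 40 [[-0.5, -2.2], [-0.6, 0.3]]
top 35 [[-0.1, -3.9], [-0.5, -0.2]]
top 30 [[0.6, -5.6], [-0.3, -0.7]]
scene 60 [[2.4, 4.7], [1.0, 1.9]]
scene 55 [[1.4, 3.4], [0.6, 1.5]]
scene 50 [[0.4, 2.0], [0.3, 1.1]]
scene 45 [[-0.3, 0.5], [0.1, 0.7]]
scene 40 [[-0.9, -0.9], [-0.1, 0.2]]
scene 35 [[-1.3, -2.5], [-0.2, -0.2]]
scene 30 [[-1.6, -4.0], [-0.3, -0.7]]
axis [[0.57396886 0.01450029 0.057     ]] btn [[ 0.48448524 -0.01428654  0.067     ]] pin px [[207.19103714 180.70917309]] [[230.17308759 223.91538598]]
```

```bash
cat >> h.py <<'E'
def tool():
    from plant import sense
    s=sense();return s,np.array(s['ee_pos']),Ro.from_euler('xyz',s['tcp_rot']).as_matrix()
def goto(pos,yvec=None):
    s,c,R=tool()
    out=[]
    for sg in (1,-1):
        if yvec is None: G=R
        else:
            y=sg*np.array([*yvec,0]);x=np.array([0,0,-1.]);G=np.c_[x,y,np.cross(x,y)]
        rv=np.degrees(Ro.from_matrix(R.T@G).as_rotvec())
        out.append(((R.T@(np.array(pos)-c)*1000).round(1),rv.round(1)))
    return min(out,key=lambda o:np.linalg.norm(o[1]))
E
python3 - <<'E'
from h import *
s,c,R=tool();p=np.load('p.npy');print(R.round(3),s['q'][5])
A=w(p,[.018,0,0])[0]
U=lambda a:np.array([np.cos(a+p[2]),np.sin(a+p[2])]);T=lambda a:np.array([np.sin(a+p[2]),-np.cos(a+p[2])])
a=np.radians(45);h=np.radians(30)
P=A[:2]+.038*U(a)-.036*T(a)
print(P,T(h),goto([*P,.20],T(h)),goto([*P,.074],T(h)))
E
```

```text
[[-0.001  0.411 -0.912]
 [ 0.002 -0.912 -0.411]
 [-1.    -0.002 -0.   ]] -0.06968625500144905
[0.55929069 0.06474521] [ 0.74119082 -0.67129439] (array([  31.2, -453.2, -536.4]), array([-23.6,  -0. ,   0.1])) (array([ 157.2, -452.9, -536.4]), array([-23.6,  -0. ,   0.1]))
```

Request:
move_arm([
  [[0, 8, -28, -33, -2, 0, 0], [0, 16, -56, -66, -4, 0, 0], [0, 24, -84, -99, -6, 0, 0], [0, 30, -112, -132, -8, 0, 0], [0, 30, -140, -165, -10, 0, 0], [0, 30, -168, -198, -12, 0, 0], [0, 30, -196, -231, -14, 0, 0], [0, 30, -224, -264, -16, 0, 0], [0, 30, -252, -297, -18, 0, 0], [0, 30, -280, -330, -20, 0, 0], [0, 30, -308, -363, -22, 0, 0], [0, 30, -336, -396, -23.6, 0, 0], [0, 30, -364, -430, -23.6, 0, 0], [0, 30, -392, -463, -23.6, 0, 0], [0, 30, -420, -497, -23.6, 0, 0], [0, 30, -440, -521, -23.6, 0, 0], [0, 30, -453, -536, -23.6, 0, 0], [0, 30, -453, -536, -23.6, 0, 0], [0, 30, -453, -536, -23.6, 0, 0], [0, 30, -453, -536, -23.6, 0, 0]],
])

```text
clock: 1.77
ee_pos: [0.5582, 0.0643, 0.2004]
tcp_rot: [-1.283, 1.568, 2.695]
ft_force: [-0.5, 0.1, -0.2]
finger_gap: 0.001
```

Run:
```python
from h import *
s,c,R=tool();print(s['clock'],c,R.round(3),s['q'],s['ft_force'],s['finger_gap']);p=np.load('p.npy')
A=w(p,[.018,0,0])[0]
U=lambda a:np.array([np.cos(a+p[2]),np.sin(a+p[2])]);T=lambda a:np.array([np.sin(a+p[2]),-np.cos(a+p[2])])
a=np.radians(45);h=np.radians(30)
P=A[:2]+.038*U(a)-.036*T(a);print(goto([*P,.074],T(h)))
# push end: finger centre line when the fin is at box angle b
for b in(45,40,35,30,25):
  b=np.radians(b);Q=A[:2]+.038*U(b)-.0195*T(b);print(np.degrees(b),goto([*Q,.074],T(h))[0])
```

```text
1.7667 [0.55818683 0.0642812  0.20044883] [[-0.003  0.742 -0.67 ]
 [ 0.001 -0.67  -0.742]
 [-1.    -0.003  0.001]] [3.63875080e-02 2.21037079e-01 1.81041013e+00 1.51834211e-03
 1.11274377e+00 7.69799441e-01] [-0.47846288  0.11061251 -0.2203397 ] 0.001080668741291125
(array([126.4,   0.9,  -1.2]), array([0.1, 0. , 0.2]))
45.0 [126.4  16.8  -5.4]
40.0 [126.4  19.7  -7.8]
35.0 [126.4  22.8  -9.9]
29.999999999999996 [126.4  26.  -11.8]
25.0 [126.4  29.4 -13.3]
```

Request:
move_arm([
  [[0, 30, 0, 0, 0, 0, 0], [0, 60, 0, 0, 0, 0, 0], [0, 85, 0, 0, 0, 0, 0], [0, 105, 0, -1, 0, 0, 0], [0, 118, 0, -1, 0, 0, 0], [0, 126, 0, -1, 0, 0, 0], [0, 126, 0, -1, 0, 0, 0], [0, 126, 0, -1, 0, 0, 0]],
])

```text
clock: 2.43
ee_pos: [0.5588, 0.0645, 0.0749]
tcp_rot: [-1.325, 1.568, 2.652]
ft_force: [0.6, -0.0, 0.8]
finger_gap: -0.001
```

Run:
```python
from h import *
from plant import snapshot
s=snapshot('scene');t=snapshot('top')
a=cv2.resize(s['img'][180:270,190:290],None,fx=5,fy=5);b=cv2.resize(t['img'][168:258,218:278],None,fx=5,fy=5)
cv2.imwrite('pics/low.png',np.hstack([a,b])[:,:,::-1])
```

```text
(no output)
```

View pics/low.png

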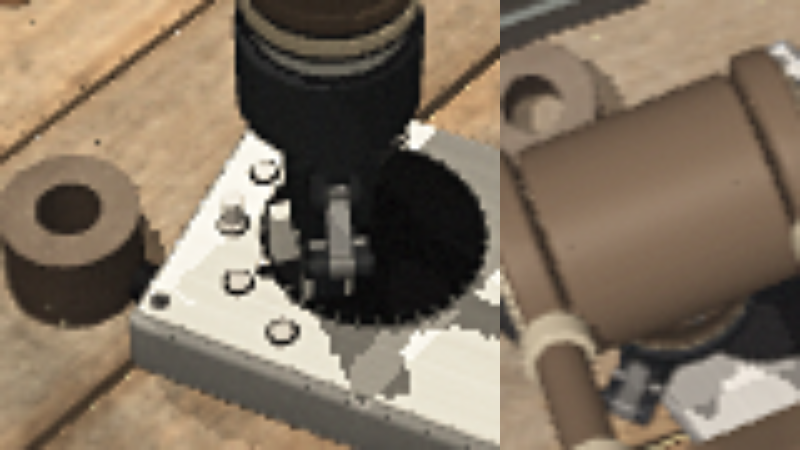

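The fingertips stand on the anticlockwise side of the fin, whose outer end shows at (282,235), and don't touch it. The pin at (233,215) is clear. Now I'll approach slowly.

Request:
move_arm([
  [[0, 0, 4, -1, 0, 0, 0], [0, 0, 7, -2, 0, 0, 0], [0, 0, 9, -3, 0, 0, 0], [0, 0, 11, -3, 0, 0, 0], [0, 0, 13, -4, 0, 0, 0], [0, 0, 14, -4, 0, 0, 0]],
])

```text
clock: 3.03
ee_pos: [0.5734, 0.0584, 0.0761]
tcp_rot: [-2.849, 1.569, 1.128]
ft_force: [0.1, -0.3, 0.6]
finger_gap: -0.003
```

Request:
move_arm([
  [[0, 0, 1, -0.5, 0, 0, 0], [0, 0, 2, -1, 0, 0, 0], [0, 0, 3, -2, 0, 0, 0], [0, 0, 4, -3, 0, 0, 0], [0, 0, 4, -3, 0, 0, 0]],
])

```text
clock: 3.45
ee_pos: [0.5771, 0.058, 0.0755]
tcp_rot: [-1.291, 1.568, 2.687]
ft_force: [-3.2, -0.0, 0.5]
finger_gap: 0.0
```

Request:
move_arm([
  [[0, 0, 1, -0.5, 0, 0, 0], [0, 0, 2, -1, 0, 0, 0], [0, 0, 3, -1, 0, 0, 0], [0, 0, 3, -1, 0, 0, 0]],
])

```text
clock: 3.78
ee_pos: [0.5785, 0.0573, 0.0752]
tcp_rot: [-1.202, 1.564, 2.775]
ft_force: [-6.4, 1.0, 2.4]
finger_gap: 0.0
```

Request:
move_arm([
  [[0, 0, 1, -0.5, 0, 0, 0], [0, 0, 2, -1, 0, 0, 0], [0, 0, 2, -1, 0, 0, 0]],
])

```text
clock: 4.03
ee_pos: [0.5789, 0.0573, 0.075]
tcp_rot: [-1.135, 1.56, 2.842]
ft_force: [-6.1, 1.2, 3.9]
finger_gap: 0.001
```

Run:
```python
from h import *
from plant import snapshot
s=snapshot('scene');t=snapshot('wrist')
q,c,R=tool();print(R.round(3),q['q'],q['wrist_torque'],q['ft_force'])
a=cv2.resize(s['img'][190:260,200:290],None,fx=5,fy=5);b=cv2.resize(t['img'],(467,350))
cv2.imwrite('pics/push.png',np.hstack([a,b])[:,:800,::-1])
```

```text
[[-0.01   0.742 -0.671]
 [ 0.003 -0.671 -0.742]
 [-1.    -0.01   0.005]] [0.02199767 0.42462702 1.8305695  0.00439958 0.89663733 0.75419646] [ 0.26820514  0.97401741 -0.05666717] [-6.4551324   1.81738609  3.73097137]
```

View pics/push.png

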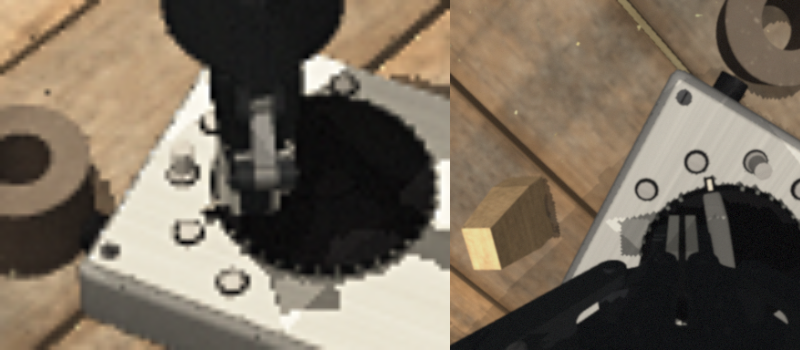

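```bash
cat >> h.py <<'E'
def overlay(name,angs,box=None,f=1):
    from plant import snapshot
    s=snapshot(name);p=np.load('p.npy');im=cv2.resize(np.ascontiguousarray(s['img'][:,:,::-1]),None,fx=f,fy=f,interpolation=cv2.INTER_CUBIC)
    for a,col in zip(angs,[(0,0,255),(0,255,0),(255,0,0)]):
        t=np.radians(a)
        L=lambda r,z,o=0:[.018+r*np.cos(t)-o*np.sin(t),r*np.sin(t)+o*np.cos(t),z]
        q=((proj(s,w(p,[L(.016,.091,.005),L(.052,.091,.005),L(.052,.091,-.005),L(.016,.091,-.005)]))+.5)*f-.5).round().astype(int)
        cv2.polylines(im,[q],True,col,1)
        m=((proj(s,w(p,[L(.052,.057),L(.068,.045)]))+.5)*f-.5).round().astype(int);cv2.line(im,tuple(map(int,m[0])),tuple(map(int,m[1])),col,1)
    if box: x0,y0,x1,y1=box;im=im[y0*f:y1*f,x0*f:x1*f]
    return im
E
python3 - <<'E'
from h import *
cv2.imwrite('pics/wr.png',overlay('wrist',[45,35],(160,100,352,300),3))
E
```

```text
(no output)
```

View pics/wr.png

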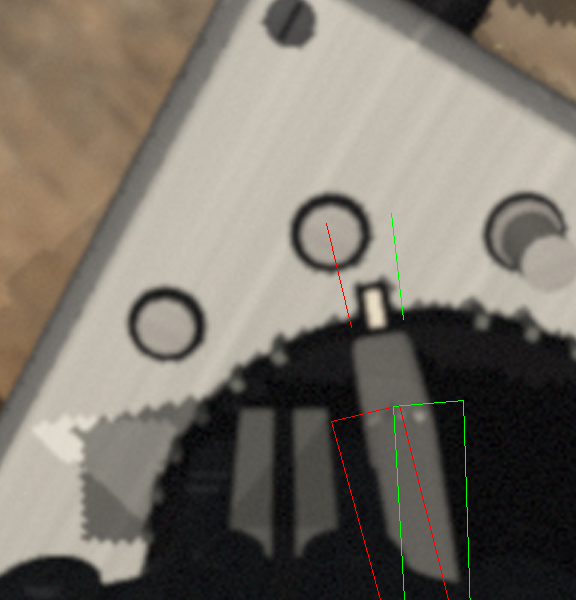

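The selector has turned to about 40° and no further. The contact is real, but my path slides outward along the fin, so from here I'll push straight across it.

Request:
move_arm([
  [[0, -1, 1.5, 0, 0, 0, 0], [0, -1, 3, 0, 0, 0, 0], [0, -1, 4, 0, 0, 0, 0], [0, -1, 4, 0, 0, 0, 0]],
])

```text
clock: 4.52
ee_pos: [0.5807, 0.0561, 0.0755]
tcp_rot: [-1.247, 1.557, 2.73]
ft_force: [-2.6, 3.2, 0.2]
finger_gap: 0.004
```

Request:
move_arm([
  [[0, 0, 1.5, 0, 0, 0, 0], [0, 0, 3, 0, 0, 0, 0], [0, 0, 3, 0, 0, 0, 0]],
])

```text
clock: 4.77
ee_pos: [0.5843, 0.054, 0.0757]
tcp_rot: [-1.327, 1.559, 2.65]
ft_force: [-0.4, 0.3, -0.1]
finger_gap: -0.0
```

Run:
```python
from h import *
cv2.imwrite('pics/wr2.png',overlay('wrist',[15,30],(160,100,352,300),3))
```

```text
(no output)
```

View pics/wr2.png

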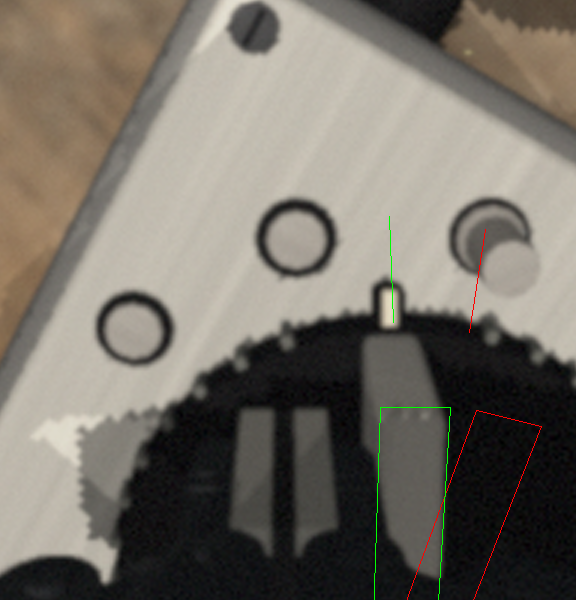

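The selector is now just on the hump, at about 30.5°, where the force is near zero as expected. A little more will carry it over.

Request:
move_arm([
  [[0, 0, 1, 0, 0, 0, 0], [0, 0, 2, 0, 0, 0, 0], [0, 0, 2, 0, 0, 0, 0], [0, 0, 2, 0, 0, 0, 0]],
])

```text
clock: 5.15
ee_pos: [0.5867, 0.052, 0.0761]
tcp_rot: [-1.334, 1.562, 2.643]
ft_force: [-0.4, -0.0, -0.6]
finger_gap: -0.003
```

Run:
```python
from h import *
cv2.imwrite('pics/wr3.png',overlay('wrist',[15],(160,100,352,300),3))
```

```text
(no output)
```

View pics/wr3.png

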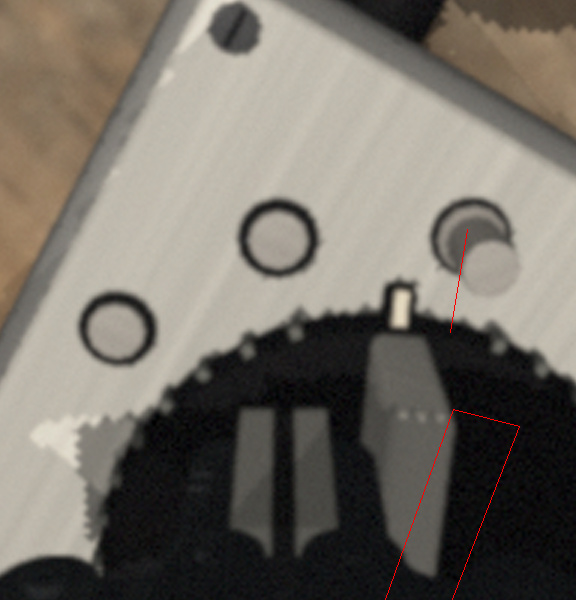

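Request:
move_arm([
  [[0, 0, 1, 0, 0, 0, 0], [0, 0, 2, 0, 0, 0, 0], [0, 0, 2, 0, 0, 0, 0], [0, 0, 2, 0, 0, 0, 0], [0, 0, 2, 0, 0, 0, 0], [0, 0, 2, 0, 0, 0, 0]],
])

```text
clock: 5.7
ee_pos: [0.5883, 0.0506, 0.0761]
tcp_rot: [-1.334, 1.562, 2.644]
ft_force: [0.7, 0.7, -0.6]
finger_gap: 0.0
```

Run:
```python
from h import *
cv2.imwrite('pics/wr4.png',overlay('wrist',[15],(160,100,352,300),3))
```

```text
(no output)
```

View pics/wr4.png

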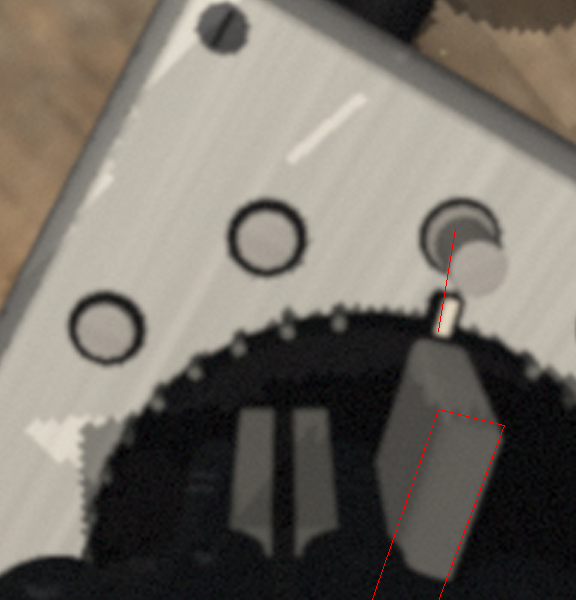

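The selector has clicked into position 2: its white line at (447,317) points at the pin hole, and the fin lies along the 15° overlay. Next I'll back off and move to the button.

Request:
move_arm([
  [[0, 0, -4, 0, 0, 0, 0], [0, 0, -8, 0, 0, 0, 0], [0, -15, -9, 0, 0, 0, 0], [0, -35, -9, 0, 0, 0, 0], [0, -55, -9, 0, 0, 0, 0], [0, -65, -9, 0, 0, 0, 0], [0, -65, -9, 0, 0, 0, 0]],
])

```text
clock: 6.33
ee_pos: [0.5842, 0.0567, 0.1442]
tcp_rot: [-2.002, 1.566, 1.976]
ft_force: [-0.3, -0.7, 0.6]
finger_gap: 0.001
```

Run:
```python
from h import *
p=np.load('p.npy');B=w(p,[-.076,0,0])[0]
h=np.radians(30)+p[2];T=np.array([np.sin(h),-np.cos(h)])
s,c,R=tool();print(s['ft_force'],c);print(goto([B[0],B[1],.140],T),goto([B[0],B[1],.075],T))
```

```text
[-0.32009066 -0.69491892  0.64124851] [0.58423259 0.05667102 0.14424908]
(array([  4.1, -26.4, 119.5]), array([ 0.1, -0.1,  0.3])) (array([ 69.1, -26.1, 119.7]), array([ 0.1, -0.1,  0.3]))
```

Request:
move_arm([
  [[0, 0, -6, 27, 0, 0, 0], [0, 0, -13, 55, 0, 0, 0], [0, 0, -20, 85, 0, 0, 0], [0, 0, -25, 110, 0, 0, 0], [0, 4, -26, 119.5, 0, 0, 0], [0, 25, -26, 119.5, 0, 0, 0], [0, 48, -26, 119.5, 0, 0, 0], [0, 62, -26, 119.5, 0, 0, 0], [0, 68, -26, 119.5, 0, 0, 0], [0, 69, -26, 119.5, 0, 0, 0], [0, 69, -26, 119.5, 0, 0, 0]],
])

```text
clock: 7.25
ee_pos: [0.4847, -0.0141, 0.0746]
tcp_rot: [-1.863, 1.565, 2.115]
ft_force: [-0.1, -0.0, 1.0]
finger_gap: 0.003
```

Run:
```python
from h import *
p=np.load('p.npy');B=w(p,[-.076,0,0])[0]
s,c,R=tool();print(s['ft_force'],c);print(goto([B[0],B[1],.067]))
cv2.imwrite('pics/btn.png',np.hstack([overlay('scene',[15],(190,180,330,300),4),]))
```

```text
[-0.14700976 -0.02237786  0.99717369] [ 0.48465651 -0.01405165  0.07459311]
(array([7.6, 0.1, 0.3]), array([0., 0., 0.]))
```

View pics/btn.png

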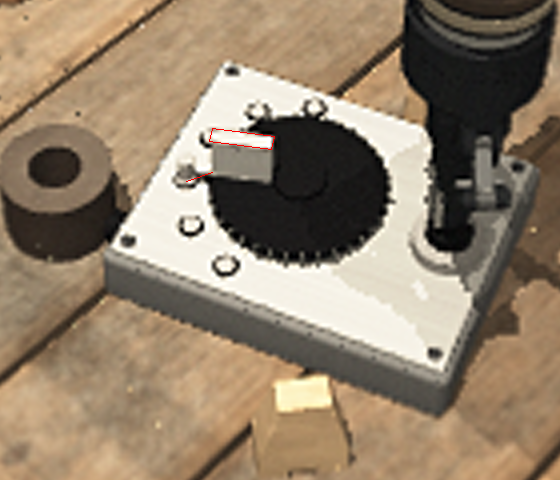

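The fin top matches the 15° overlay (210–272, 130–148) and points at the pin (185,175), so the selector is in position 2. The fingertips are over the button at (447,235). Now I'll press.

Request:
move_arm([
  [[0, 3, 0, 0, 0, 0, 0], [0, 6, 0, 0, 0, 0, 0], [0, 9, 0, 0, 0, 0, 0], [0, 11, 0, 0, 0, 0, 0], [0, 13, 0, 0, 0, 0, 0], [0, 14, 0, 0, 0, 0, 0], [0, 14, 0, 0, 0, 0, 0], [0, 14, 0, 0, 0, 0, 0]],
])

```text
clock: 7.97
ee_pos: [0.4861, -0.0142, 0.0619]
tcp_rot: [-2.495, 1.566, 1.483]
ft_force: [1.1, -0.4, 3.8]
finger_gap: 0.001
```

Request:
move_arm([
  [[0, 1, 0, 0, 0, 0, 0], [0, 2, 0, 0, 0, 0, 0], [0, 3, 0, 0, 0, 0, 0], [0, 3, 0, 0, 0, 0, 0], [0, 3, 0, 0, 0, 0, 0]],
])

```text
clock: 8.38
ee_pos: [0.4863, -0.0142, 0.0608]
tcp_rot: [-2.285, 1.566, 1.693]
ft_force: [-5.0, 0.6, 18.6]
finger_gap: 0.003
```

The force rose to 18.6 N at z = 60.8 mm, so the button has bottomed out. Releasing.

Request:
move_arm([
  [[0, -4, 0, 0, 0, 0, 0], [0, -10, 0, 0, 0, 0, 0], [0, -25, 0, 0, 0, 0, 0], [0, -50, 0, 0, 0, 0, 0], [0, -80, 0, 0, 0, 0, 0], [0, -100, 0, 20, 0, 0, 0], [0, -110, 0, 50, 0, 0, 0], [0, -110, 0, 70, 0, 0, 0], [0, -110, 0, 80, 0, 0, 0], [0, -110, 0, 80, 0, 0, 0]],
])

```text
clock: 9.22
ee_pos: [0.4306, -0.0747, 0.1697]
tcp_rot: [-1.847, 1.565, 2.129]
ft_force: [-0.4, -0.6, -0.5]
finger_gap: -0.002
```

Run:
```python
from h import *
s,c,R=tool();print(s['ft_force'],c,s['clock'])
cv2.imwrite('pics/end.png',overlay('scene',[15],(190,180,330,300),5))
```

```text
[-0.43581317 -0.57879554 -0.53302877] [ 0.43061648 -0.07466882  0.16972585] 9.2167
```

View pics/end.png

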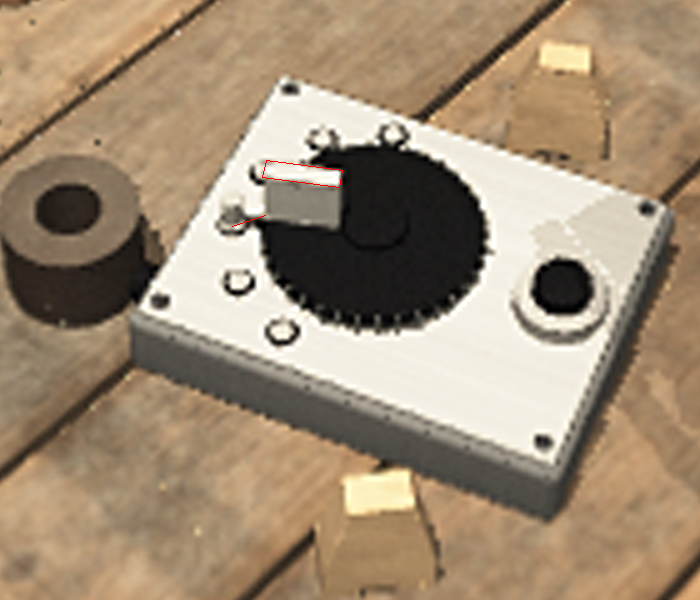

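The fin is on the 15° overlay and points at the pin (233,218). The button is back up at (562,286), the same pixel as before, and the blocks and roll haven't moved.

```bash
python3 -c "from plant import job_done;print(job_done())"
```

```text
the job is handed in; nothing more can be done
None
```

The selector now rests at the pin (position 2), and the button was pressed fully down afterwards and sprang back. I handed the job in at about 9 s on the robot's clock; no verdict was reported.

- **Selector:** it started at position 1. I nudged it one click clockwise with the closed fingertips, on the fin's anticlockwise side only. The wrist and scene cameras both showed it pointing at the pin before I went to the button, and the scene camera showed it again at the end.
- **Button:** the wrist force rose to 18.6 N at z = 60.8 mm, against an expected bottom at 61 mm. In the last picture it is back at the pixel where it started.
- **Surroundings:** the blocks and the roll look unmoved in the last picture, and the arm is clear of everything.

One thing disagreed with the description: the push force read up to about 7 N instead of 2–4 N. My first path was sliding outward along the fin, and the force dropped once I pushed straight across it. The selector also did not spring on right after the hump; it took a few millimetres more pushing before it clicked over.

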